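# Fit the second locating pin of the board fixture

## Robot

A 6-joint arm with a two-finger parallel gripper is mounted at the origin on a cart in front of the work surface, level with it; the furniture and walls round the work are solid. World frame = base frame: x ahead of the robot, y to its left, z up, the work surface at z = 0. Lengths are in mm, angles in degrees, forces in N, time in s.
With the tool pointing down it reaches from about 300 to 850 mm from the base axis. Payload 4.2 kg.
Tool frame: the origin (TCP) lies at the very end of the fingers, on their centre line; the grasp point (between the pads) lies 19 mm behind it (env.grip_depth is the distance from the TCP to the grasp point, in mm); z points along the fingers, y is the line along which they close (so a half turn about z gives the same grasp; the last joint's range is limited). The gripper opens to 91 mm and grips with 3 to 60 N. Pads are 32 mm wide; open, the fingers measure 118 mm over their backs; the gripper's body (76 mm by 178 mm) begins 60 mm behind the grasp point.
Start: joints at [68.411, 18.312, 89.639, -0, 72.044, -1.146], TCP at [200.839, 538.805, 180.076] pointing down, gripper open.
Joint ranges: [-177.97, 177.97], [-48.28, 115.42], [12.27, 149.76], [-77.06, 257.06], [2.81, 150.46], [-146.56, 146.56]. Speed limits (degrees/s): [147.25, 147.25, 180, 180, 180, 180].

## Interface

Orientations are given as [roll, pitch, yaw] about the fixed x, y, z axes, in that order (R = Rz(yaw) Ry(pitch) Rx(roll)).
In Python, from workcell import env, cams gives the robot as it stands.
- The arm moves only by the tool apply_moves, never from a script. Its argument "deltas" is a list of rows, each a list of 5 numbers: the shift along the tool's x, y, z in m, then the turn about the tool's z in rad, then the opening, from -1 (shut) to 1 (fully open), so that 0 is half open. In form: [[tx, ty, tz, roll, gripper], ...]. A call has 1 to 5 rows; each row is the pose to reach, as a shift and turn from the pose commanded when the call began, along the tool's axes at that moment; what a row does not reach only later rows make up. A row lasts 1/10 s, in which the tool goes at most 50 mm and 8.59 degrees, less where a joint would pass 70% of its speed; a pose out of reach is approached as far as the arm can. A call with a gripper value outside its range is refused whole. The fingers move at their own pace and stop on an object; "grip_force" is the grip in N (left out, the last holds). Time passes only in rows, so rows that repeat a pose let the fingers close. It gives the time, the measured TCP pose, the force, the opening and the grip force at its end, in the units of the state.
- env.state(): the state, without advancing time (a new reading comes with each control period).
- cams.grab_frame(name): name is "side" or "top"; returns the picture (480x640x3 uint8, blue, green, red); there is no depth.
- cams.get_calibration(name): a dict with "mtx" (3x3 intrinsics, pixels), "k1" (the pictures are not rectified: a ray, as slopes to the right and down, at radius r is drawn at 1 + k1 r^2 times it, then the intrinsics apply), "eye" and "attitude" of the camera in the world. Camera axes: x right, y down, z forward; pixel columns grow to the right and rows downward; lengths in mm; the calibration is good to about 2 mm. A picture is of the moment at which its call begins. get_calibration takes no time and is no camera call.
- env.job_done(): hands the job in; it is judged then, once.
The state is a dict: "time_s": time; "qpos": joint angles; "qvel": joint speeds; "effort": joint torques, N m; "ee_pos": TCP position; "ee_rot": TCP orientation; "force": force on the tool from outside, world axes, zero at the start; "torque": the same for the moment, N m; "gripper_width": finger opening in mm; "gripper_force": force on a finger pad.
Only numpy, scipy, OpenCV 4.12 (cv2) and the standard library are available. Lean on these libraries where they do the work, as an engineer would, in place of code of your own. Each camera call takes 0.05 s, during which the arm holds its last target. There are 200 camera calls.

## Task

The board fixture has one of its two knobbed locating pins fitted and its other hole is empty. Take the loose pin with the same plain round knob out of the wooden pin rest and put it fully home in the empty hole, upright with its flange flat on the fixture's top. Leave the T-handled pin standing in the rest.

Things in the scene. Friction and masses are not known exactly. Their poses are not given: they have to be found in the camera images.
- knob_pin: Loose pin to fit, upright in either hole of the rest, flange on the rest's top. 150 g, plain round black knob. Origin: centre of the flange's underside; z along the pin to the knob. Above: steel flange 48 mm wide, 6 thick; neck 16 wide to z = 16; knob 26 wide from z = 16 to 50 mm (grip here, any yaw). Below: steel shank 16 wide, 38 long, narrowing to 10 at its tip.
- t_pin: Other loose pin, to be left alone, in the rest's other hole, 76 mm from the first: same flange and shank, but its handle is a black cross bar 60 mm long, 12 thick, centre 42 mm above the flange's underside (the origin); the bar lies along x. Both pins' y axes start along the rest, a fixed wooden block 132 mm long, 60 wide, 50 high with holes 44 deep.
- fixture: Fixed metal box 100 mm (x) by 132 (y) by 50 high, small green circuit board on the middle of its top; origin: centre of the box's underside, z up. A round-knobbed pin like the loose one is already fitted (fixed) in its front right corner at x = -20, y = -42 mm, standing 50 mm above the top. A lip 6 mm thick along the front (-x) edge rises 6 mm above the top.
- hole (a point): Centre of the mouth of the fixture's empty hole, level with the fixture's top (50 mm above the bench), in its back left corner at x = 20, y = 42 mm of the fixture; z up. Round, straight down, 30 mm wide, slightly chamfered rim, 44 mm deep.
- eyepieces (a point): Obstacle to steer clear of: middle of the front end of the two microscope eyepieces, 0.34 m above the bench; they span 60 mm to either side (y) and 40 mm up and down, and the microscope stands behind them (+x). It never moves.
Mind the look-alikes: they are no part of the job. What is shaped like the knob_pin but purple or red is not meant.

How it is judged (in metres and radians):
At the end, for the whole second after the job is handed in: The round-knobbed pin stands at rest in the fixture's empty hole: within 12 mm of the hole's centre, its flange within 4 mm of the fixture's top, within 10 degrees of upright; the T-handled pin stands in the rest within 20 mm of where it was, within 10 degrees of upright (horizontal distance between knob_pin and hole below 0.012 m and z of knob_pin in the frame of hole between -0.004 and 0.004 m and angle between each of knob_pin, t_pin's own z axis and vertical below 0.17 rad and linear speed of knob_pin below 0.02 m/s and distance of t_pin from where it was at the start of the episode below 0.02 m); the robot touches nothing.
It fails at once if the T-handled pin is lifted out of the rest or knocked away (moved more than 30 mm) (distance of t_pin from where it was at the start of the episode above 0.03 m).
It also fails if it takes over 38 s, if anything falls off the work surface, if the arm or the gripper's body presses on something with over 40 N, if the wrist force passes 120 N, or if a joint passes its speed limit or range.

## Working session

There is one attempt and no reset: what is moved stays moved. The work goes in short steps, Python scripts to look and compute and a tool call to move; the robot and the scene stay as the last step left them, time stands still between calls to the robot, and variables do not carry over. Pictures are saved under pics/ and viewed, at most 10 in all, crops included, and the job is handed in when it is done.

Besides the shell and the picture viewer there is one more tool, called after "Request:" by a JSON object that holds its "method" and its "body", one argument or row to a line. apply_moves: Moves the arm, as the interface text tells. Its arguments: {"type":"object","properties":{"deltas":{"type":"array"},"grip_force":{"type":"number"}},"required":["deltas"]}

```bash
mkdir -p pics
cat > h.py <<'E'
import numpy as np,cv2
from scipy.spatial.transform import Rotation as R
from workcell import env,cams
def ray(name,u,v):
    c=cams.get_calibration(name);K=np.array(c["mtx"]);d=np.array([(u-K[0,2])/K[0,0],(v-K[1,2])/K[1,1]])
    s=d.copy()
    for _ in range(20): s=d/(1+c["k1"]*(s@s))
    A=np.array(c["attitude"]);A=A if A.shape==(3,3) else R.from_euler('xyz',A,degrees=True).as_matrix()
    return np.array(c["eye"],float),A@np.array([s[0],s[1],1])
def onz(name,u,v,z):
    e,d=ray(name,u,v);return e+d*(z-e[2])/d[2]
E
python3 - <<'E'
from h import *
for n in("side","top"):
    print(cams.get_calibration(n)); cv2.imwrite(f"pics/{n}0.png",cams.grab_frame(n))
s=env.state();print(s)
E
```

```text
{'mtx': array([[613.93658661,   0.        , 317.63229666],
       [  0.        , 613.93658661, 239.8079287 ],
       [  0.        ,   0.        ,   1.        ]]), 'k1': -0.1053342473762592, 'eye': array([-375.1618313 , -312.75656231, 1311.0882955 ]), 'attitude': array([-145.70295994,    0.55377753,  -74.84291579])}
{'mtx': array([[597.75383637,   0.        , 328.6501109 ],
       [  0.        , 597.75383637, 234.629835  ],
       [  0.        ,   0.        ,   1.        ]]), 'k1': -0.03135025516766326, 'eye': array([-298.92826813, -112.13933934, 1644.93091185]), 'attitude': array([-154.44265921,   -0.2766955 ,  -87.82388949])}
{'time_s': 0.1, 'qpos': array([ 6.84107118e+01,  1.83480108e+01,  8.96977704e+01,  2.49405506e-04,
        7.20434269e+01, -1.14612790e+00]), 'qvel': array([ 0.0560471 , -0.06673045, -0.12711563,  0.01216302,  0.0652212 ,
       -0.05456828]), 'effort': array([-9.45655620e-05, -4.13331199e+01, -2.32511687e+01,  7.28931092e-02,
        4.21202474e-02, -6.50489096e-05]), 'ee_pos': array([200.65521498, 538.33251987, 179.31521187]), 'ee_rot': array([-1.79910815e+02, -2.02146181e-03,  1.59556761e+02]), 'force': array([ 0.35032262, -0.76451445, -0.26835707]), 'torque': array([ 0.02395914, -0.01283635, -0.01496254]), 'gripper_force': 0.0, 'gripper_width': 91.17952958529415}
```

View pics/side0.png

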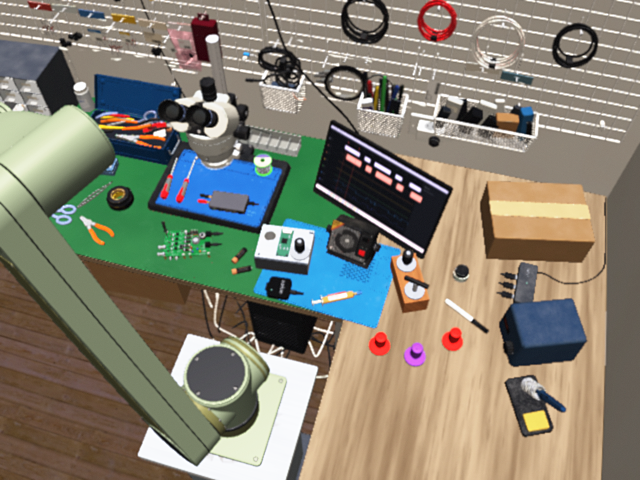

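View pics/top0.png

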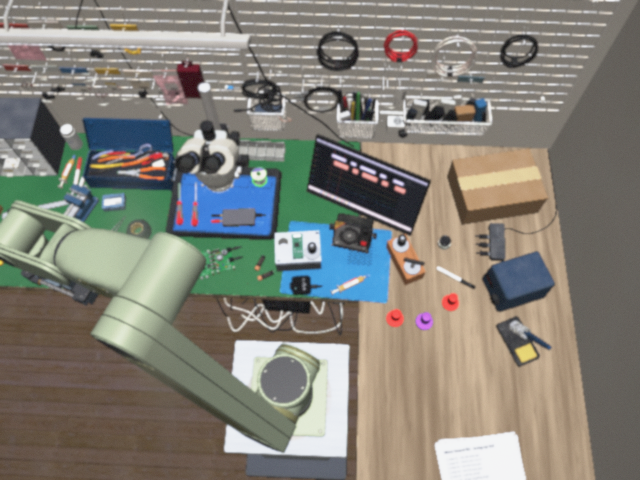

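The side view shows the fixture near (285,247) with a fitted knob at (299,244). The wooden rest is near (409,280), with a round black knob at (407,259) and a T bar near (416,283). The red and purple look-alikes at (380,343), (415,353) and (453,338) are not meant. I'll confirm this in one enlarged crop of both views.

Run:
```python
from h import *
a=cv2.imread("pics/side0.png")[215:315,245:445];b=cv2.imread("pics/top0.png")[215:300,265:435]
a=cv2.resize(a,None,fx=3,fy=3,interpolation=2);b=cv2.resize(b,(510,255),interpolation=2)
c=np.zeros((560,600,3),np.uint8);c[:300]=a;c[303:558,:510]=b
cv2.imwrite("pics/crop.png",c)
```

```text
(no output)
```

View pics/crop.png

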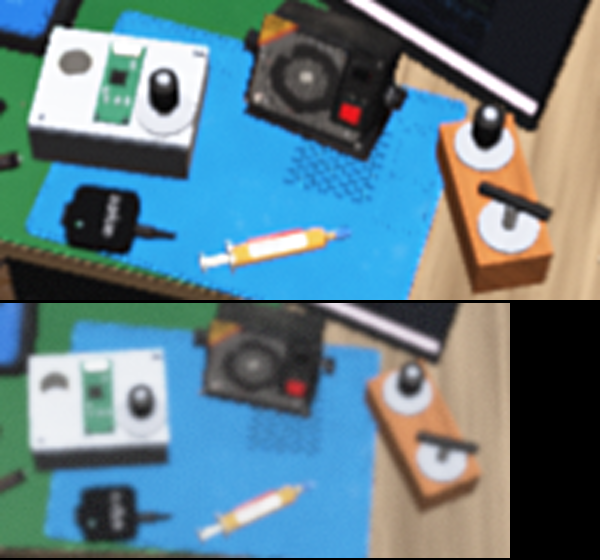

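The crop confirms the target: the round black knob on its white flange is in the back hole of the rest, at side (407,255), and the T-handle is in the front hole at (415,285). The empty hole is at side (270,236). Next I measure these points.

Run:
```python
from h import *
S=lambda x,y:(245+(x+.5)/3-.5,215+(y+.5)/3-.5); T=lambda x,y:(265+(x+.5)/3-.5,215+(y-303+.5)/3-.5)
def tri(a,b):
    e1,d1=ray("side",*a);e2,d2=ray("top",*b);d1/=np.linalg.norm(d1);d2/=np.linalg.norm(d2)
    t=np.linalg.lstsq(np.c_[d1,-d2],e2-e1,rcond=None)[0];p,q=e1+t[0]*d1,e2+t[1]*d2
    return (p+q)/2,np.linalg.norm(p-q)
P=lambda l,*a:print(l,*[np.round(x,1) for x in a])
P("knobflange",onz("side",*S(485,144),56),onz("top",*T(407,392),56))
P("knobtop",onz("side",*S(489,112),100),onz("top",*T(412,370),100))
P("tflange",onz("side",*S(509,227),56),onz("top",*T(441,461),56))
P("hole",onz("side",*S(75,62),50),onz("top",*T(54,382),50))
P("fitted flange",onz("side",*S(165,115),56),onz("top",*T(141,408),56))
for n,s,t in [("fixBL",(55,28),(28,355)),("fixBR",(209,45),(164,350)),("fixFR",(190,152),(168,450)),("fixFL",(32,130),(35,457))]:
    P(n,onz("side",*S(*s),50),onz("top",*T(*t),50))
P("monitor corner near R",*tri(S(528,125),T(433,357)))
P("mon topR(full)",*tri((451,184),(429,180)))
P("mon lowL",*tri((315,185),(308,190)))
P("mon topL",*tri((333,124),(318,137)))
P("device knob right",*tri(S(397,97),T(332,366)))
P("bar L",*tri(S(480,187),T(418,437)));P("bar R",*tri(S(549,214),T(477,450)))
P("eyepiece",*tri((172,113),(190,165)))
```

```text
knobflange [ 438.1 -301.8   56. ] [ 437.6 -301.8   56. ]
knobtop [ 439.7 -299.8  100. ] [ 440.6 -301.6  100. ]
tflange [ 367.4 -334.1   56. ] [ 366.1 -333.4   56. ]
hole [434.4  43.6  50. ] [437.3  43.5  50. ]
fitted flange [399.2 -45.   56. ] [410.2 -43.4  56. ]
fixBL [463.4  70.6  50. ] [465.6  71.3  50. ]
fixBR [479.6 -60.   50. ] [476.5 -62.7  50. ]
fixFR [373.8 -73.1  50. ] [369.6 -71.3  50. ]
fixFL [361.2  57.   50. ] [357.2  56.1  50. ]
monitor corner near R [ 502.  -334.2    2.1] 2.6
mon topR(full) [ 548.7 -361.9  241.9] 3.0
mon lowL [607.  -24.6  63.4] 5.5
mon topL [703.8 -49.8 201.5] 0.6
device knob right [ 452.5 -226.1   75.6] 2.6
bar L [ 371.3 -306.    99.1] 0.9
bar R [ 359.5 -360.9  101.4] 0.3
eyepiece [489.4 261.2 367.9] 4.0
```

```bash
cat >> h.py <<'E'
def go(x,y,z,yaw=None):
    s=env.state();r=R.from_euler('xyz',s["ee_rot"],degrees=True);d=r.inv().apply(np.array([x,y,z])-s["ee_pos"])/1000
    print("t",round(s["time_s"],2),"pos",np.round(s["ee_pos"],1),"rot",np.round(s["ee_rot"],1),"delta",np.round(d,4),"roll",None if yaw is None else round(-np.radians((yaw-s["ee_rot"][2]+180)%360-180),3))
E
python3 - <<'E'
from h import *
S=lambda x,y:(245+(x+.5)/3-.5,215+(y+.5)/3-.5); T=lambda x,y:(265+(x+.5)/3-.5,215+(y-303+.5)/3-.5)
go(400,-240,180,153.6)
for z in(20,40,63): print(z,onz("side",*S(527,128),z).round(),onz("top",*T(437,358),z).round())
for z in(40,63,90): print("L",z,onz("side",315,185,z).round(),onz("top",308,190,z).round())
print("fitted knobtop",onz("side",*S(164,75),100),onz("top",*T(142,388),100))
E
```

```text
t 0.1 pos [200.7 538.3 179.3] rot [-179.9   -0.   159.6] delta [-4.586e-01 -6.597e-01  3.000e-04] roll 0.104
20 [ 486. -333.   20.] [ 493. -337.   20.]
40 [ 473. -332.   40.] [ 484. -334.   40.]
63 [ 457. -332.   63.] [ 472. -331.   63.]
L 40 [628. -21.  40.] [618. -21.  40.]
L 63 [610. -26.  63.] [605. -23.  63.]
L 90 [588. -33.  90.] [590. -24.  90.]
fitted knobtop [408.37501106 -43.07548187 100.        ] [411.33391463 -45.20373814 100.        ]
```

Request:
{"method": "apply_moves", "body": {
  "deltas": [
    [-0.028,-0.04,-0.005,0,0.1],
    [-0.056,-0.08,-0.01,0,0.1],
    [-0.084,-0.12,-0.015,0,0.1],
    [-0.112,-0.16,-0.02,0,0.1],
    [-0.14,-0.2,-0.02,0.04,0.1]
  ]
}}

```text
time_s: 0.6
ee_pos: [262.4, 300.8, 200.3]
ee_rot: [180.0, 0.0, 157.3]
force: [1.6, -0.8, 0.8]
gripper_width: 54.1
gripper_force: 0.0
```

Request:
{"method": "apply_moves", "body": {
  "deltas": [
    [-0.028,-0.04,0,0,0.1],
    [-0.056,-0.08,0,0,0.1],
    [-0.084,-0.12,0,0,0.1],
    [-0.112,-0.16,0,0,0.1],
    [-0.14,-0.2,0,0,0.1]
  ]
}}

```text
time_s: 1.1
ee_pos: [313.7, 62.1, 200.0]
ee_rot: [180.0, 0.0, 157.3]
force: [1.6, 0.6, 0.2]
gripper_width: 50.1
gripper_force: 0.0
```

```bash
python3 -c "
from h import *
go(400,-240,195,157)"
```

```text
t 1.1 pos [313.7  62.1 200. ] rot [180.    0.  157.3] delta [-0.1962 -0.2454  0.005 ] roll 0.005
```

Request:
{"method": "apply_moves", "body": {
  "deltas": [
    [-0.03,-0.038,0,0,0.1],
    [-0.06,-0.075,0,0,0.1],
    [-0.09,-0.113,0,0,0.1],
    [-0.12,-0.15,0,0,0.1],
    [-0.15,-0.188,0,0,0.1]
  ]
}}

```text
time_s: 1.6
ee_pos: [379.5, -169.5, 199.9]
ee_rot: [180.0, 0.0, 157.2]
force: [1.5, 1.1, 0.1]
gripper_width: 49.7
gripper_force: 0.0
```

```bash
python3 -c "
from h import *
go(438.5,-301.5,150,157)"
```

```text
t 1.6 pos [ 379.5 -169.5  199.9] rot [180.    0.  157.2] delta [-0.1055 -0.0989  0.0498] roll 0.004
```

Request:
{"method": "apply_moves", "body": {
  "deltas": [
    [-0.035,-0.033,0,0,0.1],
    [-0.07,-0.066,0,0,0.1],
    [-0.1055,-0.099,0.02,0,0.1],
    [-0.1055,-0.099,0.05,0,0.1],
    [-0.1055,-0.099,0.05,0,0.1]
  ]
}}

```text
time_s: 2.1
ee_pos: [436.1, -298.6, 145.5]
ee_rot: [179.9, -0.6, 157.2]
force: [-1.2, 0.2, -1.1]
gripper_width: 50.4
gripper_force: 0.0
```

Run:
```python
from h import *
f={n:cams.grab_frame(n) for n in("side","top")}
go(438.5,-301.5,66,157)
a=cv2.resize(f["side"][190:310,345:475],None,fx=3,fy=3,interpolation=2);b=cv2.resize(f["top"][180:300,350:480],None,fx=3,fy=3,interpolation=2)
cv2.imwrite("pics/c2.png",np.hstack([a,b]))
```

```text
t 2.2 pos [ 438.1 -298.9  149.7] rot [ 1.800e+02 -1.000e-01  1.573e+02] delta [-0.0016 -0.0023  0.0837] roll 0.005
```

View pics/c2.png

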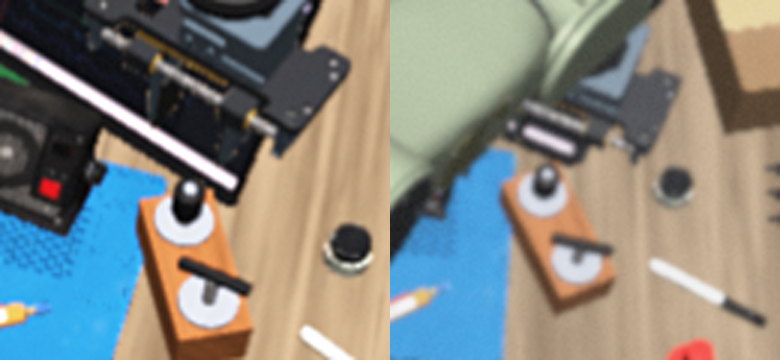

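The side crop shows the fingers above the knob at (187,200), with dark fingertips near (152,110) and (228,150). The T pin is untouched. I'll check the fingertip midpoint against the ray at the TCP height.

Run:
```python
from h import *
for p in((152,112),(228,152)): print(onz("side",345+p[0]/3,190+p[1]/3,150).round(1))
print(env.state()["qpos"].round(1))
```

```text
[ 466.4 -260.9  150. ]
[ 444.4 -324.3  150. ]
[ -35.6   15.6   98.1    0.    66.4 -102.8]
```

Run:
```python
from h import *
f=cams.grab_frame("side")[195:285,370:450]
g=(np.clip((f/255.)**0.45,0,1)*255).astype(np.uint8)
g=cv2.resize(g,None,fx=6,fy=6,interpolation=2)
c=cams.get_calibration("side");Rm=R.from_euler('xyz',c["attitude"],degrees=True).as_matrix()
def proj(p):
    q=Rm.T@(np.array(p)-c["eye"]);s=q[:2]/q[2];s=s*(1+c["k1"]*(s@s));return s*c["mtx"][0,0]+c["mtx"][:2,2]
s=env.state();print(s["ee_pos"].round(1))
y=np.array([.389,-0+.921,0])
for k in(-25,0,25):
    u,v=proj(s["ee_pos"]+k*y);cv2.circle(g,(int((u-370)*6),int((v-195)*6)),4,(0,255,0),1)
cv2.imwrite("pics/c3.png",g)
```

```text
[ 438.8 -299.   150.9]
```

View pics/c3.png

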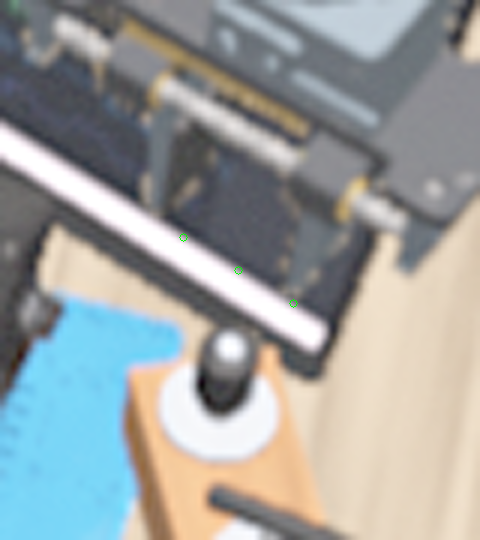

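The fingertips at (158,215) and (300,290) straddle the knob at (228,350) and match the projected TCP. I'll descend.

Request:
{"method": "apply_moves", "body": {
  "deltas": [
    [-0.001,-0.002,0.02,0,0.1],
    [-0.001,-0.002,0.04,0,0.1],
    [-0.001,-0.002,0.06,0,0.1],
    [-0.001,-0.002,0.075,0,0.1],
    [-0.001,-0.002,0.084,0,0.1]
  ],
  "grip_force": 25
}}

```text
time_s: 2.75
ee_pos: [439.3, -301.1, 66.9]
ee_rot: [-180.0, 0.1, 157.3]
force: [1.0, 0.5, -0.3]
gripper_width: 50.2
gripper_force: 0.0
```

Request:
{"method": "apply_moves", "body": {
  "deltas": [
    [0,0,0,0,0.1],
    [0,0,0,0,-0.6],
    [0,0,0,0,-1],
    [0,0,0,0,-1],
    [0,0,0,0,-1]
  ],
  "grip_force": 25
}}

```text
time_s: 3.25
ee_pos: [439.2, -302.0, 66.5]
ee_rot: [-180.0, 0.1, 157.3]
force: [0.3, -0.2, -0.2]
gripper_width: 21.3
gripper_force: 0.0
```

Request:
{"method": "apply_moves", "body": {
  "deltas": [
    [0,0,0,0,-1],
    [0,0,0,0,-1]
  ]
}}

```text
time_s: 3.45
ee_pos: [439.2, -301.9, 66.4]
ee_rot: [-180.0, 0.0, 157.3]
force: [-0.5, 0.5, 1.6]
gripper_width: 4.7
gripper_force: 1.2
```

Run:
```python
from h import *
s=env.state();print(s["gripper_width"],s["gripper_force"],s["force"])
f=cams.grab_frame("side")[195:305,370:450]
g=(np.clip((f/255.)**0.45,0,1)*255).astype(np.uint8)
g=cv2.resize(g,None,fx=5,fy=5,interpolation=2)
cv2.imwrite("pics/c4.png",g)
```

```text
4.665293092908869 1.1874794773757458 [-0.51408686  0.46309208  1.61466641]
```

View pics/c4.png

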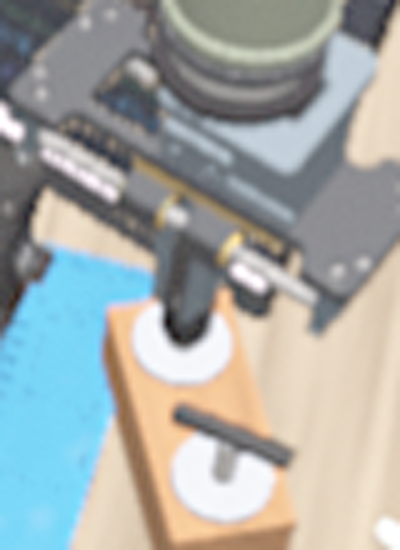

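The picture shows the knob at about (185,320) still standing, with the fingers around or just behind it. The width reading says they have closed past 26 mm. I'll let the reading settle first.

Request:
{"method": "apply_moves", "body": {
  "deltas": [
    [0,0,0,0,-1],
    [0,0,0,0,-1],
    [0,0,0,0,-1]
  ]
}}

```text
time_s: 3.8
ee_pos: [439.2, -301.9, 66.4]
ee_rot: [-180.0, 0.0, 157.3]
force: [0.2, 0.3, 5.0]
gripper_width: 0.6
gripper_force: 2.3
```

Run:
```python
from h import *
def proj(n,p):
    c=cams.get_calibration(n);Rm=R.from_euler('xyz',c["attitude"],degrees=True).as_matrix()
    q=Rm.T@(np.array(p)-c["eye"]);s=q[:2]/q[2];s=s*(1+c["k1"]*(s@s));return s*c["mtx"][0,0]+c["mtx"][:2,2]
s=env.state();print(s["gripper_width"],s["gripper_force"],s["force"],s["ee_pos"])
out=[]
for n,(x,y) in(("side",(380,225)),("top",(370,210))):
    f=cams.grab_frame(n);cv2.imwrite(f"pics/{n}5.png",f)
    g=cv2.resize((np.clip((f[y:y+60,x:x+50]/255.)**0.5,0,1)*255).astype(np.uint8),None,fx=8,fy=8,interpolation=2)
    for p,col in((s["ee_pos"],(0,255,0)),(s["ee_pos"]+[0,0,34],(0,0,255))):
        u,v=proj(n,p);cv2.circle(g,(int((u-x+.5)*8),int((v-y+.5)*8)),4,col,1)
    out.append(g)
cv2.imwrite("pics/c5.png",np.hstack(out))
```

```text
0.6439705122812267 2.342175878584385 [0.23222946 0.30137234 4.96328809] [ 439.18625101 -301.94614007   66.36626796]
```

View pics/c5.png

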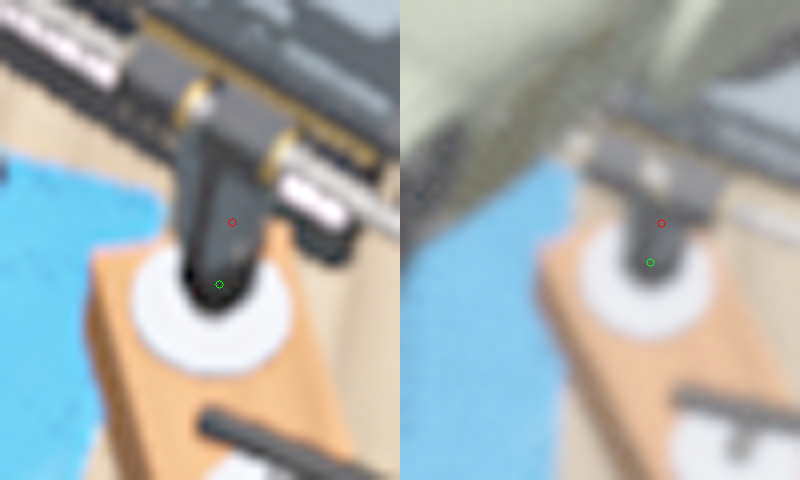

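Run:
```python
from h import *
def proj(n,p):
    c=cams.get_calibration(n);Rm=R.from_euler('xyz',c["attitude"],degrees=True).as_matrix()
    q=Rm.T@(np.array(p)-c["eye"]);s=q[:2]/q[2];s=s*(1+c["k1"]*(s@s));return s*c["mtx"][0,0]+c["mtx"][:2,2]
for n in("side","top"):
    a=cv2.imread(f"pics/{n}0.png",0);b=cv2.imread(f"pics/{n}5.png",0)
    for z in(50,56,66,80,100,120):print(n,z,proj(n,(439,-302,z)).round(1))
    x,y=(400,246) if n=="side" else(394,233)
    print(a[y:y+22,x:x+17]);print(b[y:y+22,x:x+17])
```

```text
side 50 [406.2 263.7]
side 56 [406.5 262.4]
side 66 [406.9 260.2]
side 80 [407.6 257. ]
side 100 [408.5 252.4]
side 120 [409.5 247.7]
[[135  79  32  21  22  23  22  19  26  54 121 197 237 255 255 255 253]
 [173 142  88  60  33  21  24  24  19  19  36  78 139 215 250 255 255]
 [176 175 156 136  81  41  27  24  25  22  24  21  45 100 172 238 255]
 [167 179 180 169 125  72  36  34  38  36  41  29  29  30  66 138 214]
 [163 178 180 161 107  61  62 103 112  86  55  45  55  31  21  42  97]
 [159 178 171 125  62  54 127 210 218 179 104  50  51  40  21  18  25]
 [150 172 160  87  38  64 165 247 251 231 149  61  49  67  70  59  27]
 [151 168 141  62  33  60 153 242 250 235 158  63  47  92 143 132  60]
 [170 175 127  51  35  50 101 176 195 184 116  51  45 103 170 159  72]
 [197 197 119  33  30  48  64  93 104 103  68  42  48 107 171 162  87]
 [231 227 120  21  21  44  57  66  66  63  51  35  58 127 169 171 135]
 [242 231 114  10  11  25  38  46  46  44  31  24  80 159 178 173 167]
 [240 211  90   3   6  13  16  19  25  21  12  29 119 213 206 177 173]
 [238 203  83   1   9  12  15  14  15  13  
[... 4713 characters left out ...]
217 200 162 118  93  79  95 125 160 199 216 217 204 179 163]
 [215 220 221 216 201 173 152 145 158 179 203 215 220 217 201 175 160]
 [208 218 222 222 219 211 202 197 204 215 217 221 221 213 193 165 158]
 [193 211 219 223 224 221 220 219 218 220 220 220 217 203 181 164 156]
 [172 193 211 219 221 222 222 220 220 219 218 214 202 184 168 160 157]
 [162 172 190 205 212 218 219 219 215 215 205 191 179 168 164 160 153]
 [158 164 166 175 187 199 203 202 197 189 180 167 164 163 163 159 155]
 [155 162 165 163 171 174 179 175 173 167 162 160 159 163 167 162 159]
 [146 158 163 166 165 168 166 163 162 162 163 158 159 162 164 163 161]
 [130 155 162 166 166 167 170 167 166 164 164 160 160 160 164 164 161]]
```

The pixel rows at and below 258 haven't changed, while the fingers hide the knob's top. So the fingertips really end about level with the knob top, roughly 33 mm higher than the TCP reading, and they closed above it. I'll open, then descend further in small steps while watching the force.

Request:
{"method": "apply_moves", "body": {
  "deltas": [
    [0,0,-0.01,0,0.1],
    [0,0,-0.01,0,0.1],
    [0,0,-0.01,0,0.1],
    [0,0,-0.01,0,0.1],
    [0,0,-0.01,0,0.1]
  ]
}}

```text
time_s: 4.4
ee_pos: [438.6, -301.6, 75.7]
ee_rot: [180.0, -0.0, 157.3]
force: [-0.1, -0.2, 0.9]
gripper_width: 37.4
gripper_force: 0.0
```

Request:
{"method": "apply_moves", "body": {
  "deltas": [
    [0,0,0.005,0,0.1],
    [0,0,0.01,0,0.1],
    [0,0,0.016,0,0.1],
    [0,0,0.02,0,0.1],
    [0,0,0.02,0,0.1]
  ]
}}

```text
time_s: 4.9
ee_pos: [438.3, -301.3, 55.1]
ee_rot: [180.0, -0.1, 157.3]
force: [0.8, 0.7, 0.8]
gripper_width: 50.1
gripper_force: 0.0
```

Run:
```python
from h import *
f=cams.grab_frame("side");t=cams.grab_frame("top");s=env.state();print(s["ee_pos"],s["force"],s["gripper_width"])
a=cv2.resize((np.clip((f[220:280,375:440]/255.)**0.5,0,1)*255).astype(np.uint8),None,fx=6,fy=6,interpolation=2)
b=cv2.resize((np.clip((t[205:265,370:435]/255.)**0.5,0,1)*255).astype(np.uint8),None,fx=6,fy=6,interpolation=2)
cv2.imwrite("pics/c6.png",np.hstack([a,b]))
```

```text
[ 438.87523395 -301.712109     55.85005601] [-0.16084064 -0.02496707 -0.36047457] 49.66463327943589
```

View pics/c6.png

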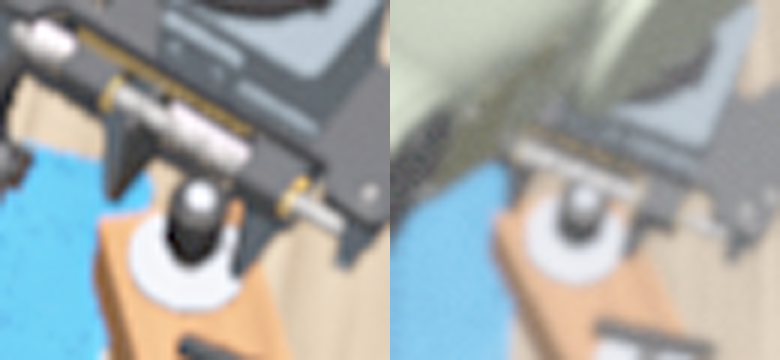

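The side crop shows the fingertips at (115,200) and (243,275), either side of the knob at (198,200)–(187,262). The right tip in the top crop is at (635,255). I'll triangulate that tip to get the true height.

Run:
```python
from h import *
def tri(a,b):
    e1,d1=ray("side",*a);e2,d2=ray("top",*b);d1/=np.linalg.norm(d1);d2/=np.linalg.norm(d2)
    t=np.linalg.lstsq(np.c_[d1,-d2],e2-e1,rcond=None)[0];p,q=e1+t[0]*d1,e2+t[1]*d2
    return ((p+q)/2).round(1),np.linalg.norm(p-q).round(1)
S=lambda x,y:(375+(x+.5)/6-.5,220+(y+.5)/6-.5);T=lambda x,y:(370+(x-390+.5)/6-.5,205+(y+.5)/6-.5)
print(tri(S(243,275),T(635,257)),tri(S(240,278),T(637,260)))
for z in(56,66,80,95): print(z,onz("side",*S(243,275),z).round(),onz("top",*T(635,257),z).round(),onz("side",*S(115,200),z).round())
```

```text
(array([ 407.7, -324.1,  100.7]), np.float64(2.1)) (array([ 403.4, -323.7,  105.7]), np.float64(3.5))
56 [ 436. -324.   56.] [ 429. -331.   56.] [ 458. -267.   56.]
66 [ 429. -324.   66.] [ 424. -330.   66.] [ 451. -267.   66.]
80 [ 420. -323.   80.] [ 418. -328.   80.] [ 442. -268.   80.]
95 [ 411. -323.   95.] [ 411. -326.   95.] [ 432. -268.   95.]
```

The tips are really at about z 88, so I'll descend another 20 mm.

Request:
{"method": "apply_moves", "body": {
  "deltas": [
    [0,0,0.005,0,0.1],
    [0,0,0.01,0,0.1],
    [0,0,0.015,0,0.1],
    [0,0,0.019,0,0.1],
    [0,0,0.019,0,0.1]
  ]
}}

```text
time_s: 5.5
ee_pos: [438.4, -301.4, 36.2]
ee_rot: [180.0, -0.1, 157.3]
force: [-0.3, 0.9, -0.7]
gripper_width: 49.9
gripper_force: 0.0
```

Request:
{"method": "apply_moves", "body": {
  "deltas": [
    [0,0,0,0,-0.3],
    [0,0,0,0,-1],
    [0,0,0,0,-1],
    [0,0,0,0,-1],
    [0,0,0,0,-1]
  ],
  "grip_force": 25
}}

```text
time_s: 6.0
ee_pos: [439.0, -301.9, 37.2]
ee_rot: [-180.0, 0.0, 157.3]
force: [-0.2, -1.2, 0.2]
gripper_width: 25.5
gripper_force: 25.0
```

Request:
{"method": "apply_moves", "body": {
  "deltas": [
    [0,0,0,0,-1],
    [0,0,0,0,-1]
  ]
}}

```text
time_s: 6.2
ee_pos: [439.0, -301.9, 37.2]
ee_rot: [-180.0, 0.0, 157.3]
force: [-0.2, -1.0, 1.2]
gripper_width: 25.3
gripper_force: 25.0
```

The knob is gripped at 25.3 mm and 25 N. I'll lift it.

Request:
{"method": "apply_moves", "body": {
  "deltas": [
    [0,0,-0.01,0,-1],
    [0,0,-0.03,0,-1],
    [0,0,-0.06,0,-1],
    [0,0,-0.09,0,-1],
    [0,0,-0.115,0,-1]
  ],
  "grip_force": 35
}}

```text
time_s: 6.7
ee_pos: [439.0, -301.6, 154.0]
ee_rot: [180.0, 0.1, 157.3]
force: [0.2, -0.6, -1.1]
gripper_width: 25.3
gripper_force: 35.0
```

```bash
python3 -c "
from h import *
go(436,44,152,157)
s=env.state();print(s['force'],s['gripper_width'])"
```

```text
t 6.7 pos [ 439.  -301.6  154. ] rot [1.800e+02 1.000e-01 1.573e+02] delta [0.1364 0.3176 0.0019] roll 0.005
[ 0.22118291 -0.64986188 -1.12334864] 25.313241537913527
```

Request:
{"method": "apply_moves", "body": {
  "deltas": [
    [0.01,0.024,0,0,-1],
    [0.022,0.052,0,0,-1],
    [0.035,0.082,0,0,-1],
    [0.05,0.115,0,0,-1],
    [0.063,0.147,0,0,-1]
  ]
}}

```text
time_s: 7.2
ee_pos: [437.0, -140.3, 152.4]
ee_rot: [180.0, -0.0, 157.2]
force: [0.9, -0.2, -1.3]
gripper_width: 24.9
gripper_force: 35.0
```

Request:
{"method": "apply_moves", "body": {
  "deltas": [
    [0.014,0.033,0,0,-1],
    [0.028,0.066,0,0,-1],
    [0.042,0.1,0,0,-1],
    [0.055,0.13,0,0,-1],
    [0.064,0.15,0,0,-1]
  ]
}}

```text
time_s: 7.7
ee_pos: [436.0, 23.4, 152.5]
ee_rot: [180.0, -0.0, 157.3]
force: [0.8, -0.5, -0.4]
gripper_width: 25.6
gripper_force: 35.0
```

Request:
{"method": "apply_moves", "body": {
  "deltas": [
    [0.004,0.01,0,0,-1],
    [0.009,0.021,0,0,-1],
    [0.009,0.021,0,0,-1],
    [0.009,0.021,0,0,-1]
  ]
}}

```text
time_s: 8.1
ee_pos: [436.4, 43.6, 152.0]
ee_rot: [-180.0, 0.0, 157.3]
force: [0.6, 0.6, -1.8]
gripper_width: 25.5
gripper_force: 35.0
```

Run:
```python
from h import *
go(436,44,70,157)
f=cams.grab_frame("side");t=cams.grab_frame("top")
cv2.imwrite("pics/s7.png",f);cv2.imwrite("pics/t7.png",t)
a=cv2.resize(f[200:280,245:325],None,fx=5,fy=5,interpolation=2);b=cv2.resize(t[200:280,260:340],None,fx=5,fy=5,interpolation=2)
cv2.imwrite("pics/c7.png",np.hstack([a,b]))
```

```text
t 8.1 pos [436.4  43.6 152. ] rot [-180.     0.   157.3] delta [0.0005 0.0003 0.082 ] roll 0.005
```

View pics/c7.png

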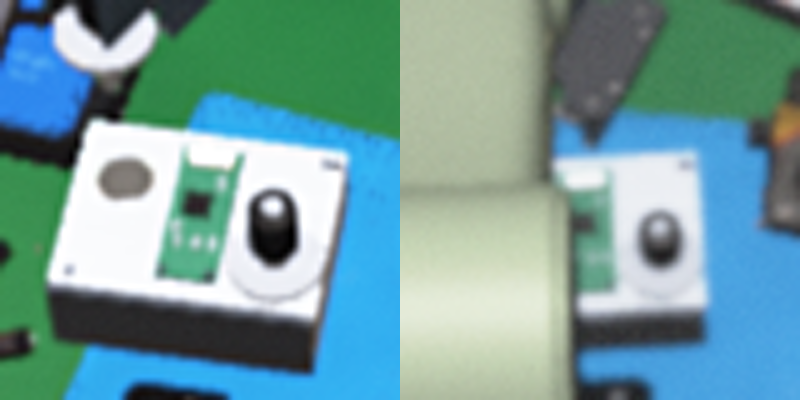

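The side crop shows the hole at (125,180), the held pin's flange at (107,40), and the shank tip at (110,80). The arm hides the hole from the top camera. I'll check the flange's xy against the hole using ellipse fits.

Run:
```python
from h import *
f=cv2.imread("pics/s7.png");g=f[225:247,258:284]
m=((g.max(2)<190)&(g.min(2)>60)&(np.ptp(g.astype(int),axis=2)<30)).astype(np.uint8)
n,l,st,ce=cv2.connectedComponentsWithStats(m);print(st[1:],ce[1:])
i=1+st[1:,4].argmax();u,v=ce[i]+[258,225];print("hole",u,v,onz("side",u,v,50))
for z in(165,168,171): print(z,onz("side",245+107/5-.4,200+40/5-.4,z))
for z in(125,130): print("tip",z,onz("side",245+110/5-.4,200+82/5-.4,z))
```

```text
[[ 1  0  4  9  9]
 [ 7  7 11  8 72]] [[ 2.55555556  4.        ]
 [11.76388889 10.41666667]]
hole 269.7638888888889 235.41666666666666 [434.20557263  43.24255159  50.        ]
165 [433.94652137  43.53802574 165.        ]
168 [431.82859986  42.60538925 168.        ]
171 [429.71067834  41.67275276 171.        ]
tip 125 [438.35230981  46.75054147 125.        ]
tip 130 [434.92291023  45.23502569 130.        ]
```

The pin and hole agree within about 3 mm. I'll lower it.

Request:
{"method": "apply_moves", "body": {
  "deltas": [
    [0.001,0,0.02,0,-1],
    [0.001,0,0.04,0,-1],
    [0.001,0,0.06,0,-1],
    [0.001,0,0.07,0,-1],
    [0.001,0,0.078,0,-1]
  ]
}}

```text
time_s: 8.7
ee_pos: [435.4, 44.0, 73.5]
ee_rot: [-180.0, -0.0, 157.2]
force: [-0.9, -1.0, -0.5]
gripper_width: 25.4
gripper_force: 35.0
```

Request:
{"method": "apply_moves", "body": {
  "deltas": [
    [0,0,0.01,0,-1],
    [0,0,0.02,0,-1],
    [0,0,0.028,0,-1],
    [0,0,0.034,0,-1],
    [0,0,0.034,0,-1]
  ]
}}

```text
time_s: 9.2
ee_pos: [434.9, 44.5, 39.3]
ee_rot: [-180.0, -0.1, 157.3]
force: [0.7, 0.5, -0.3]
gripper_width: 25.5
gripper_force: 35.0
```

```bash
python3 -c "
from h import *
s=env.state();print(s['ee_pos'],s['force'],s['torque'],s['gripper_width'])"
```

```text
[434.86125279  44.49083276  39.30121589] [ 0.73187561  0.46958837 -0.34134355] [-0.04611665 -0.01578704  0.04154743] 25.45322247000118
```

Request:
{"method": "apply_moves", "body": {
  "deltas": [
    [0,0,0.001,0,-1],
    [0,0,0.002,0,-1],
    [0,0,0.002,0,-1]
  ]
}}

```text
time_s: 9.5
ee_pos: [435.6, 44.5, 38.2]
ee_rot: [180.0, 0.0, 157.3]
force: [-1.0, 0.8, -1.1]
gripper_width: 25.4
gripper_force: 35.0
```

Request:
{"method": "apply_moves", "body": {
  "deltas": [
    [0,0,0,0,-0.2],
    [0,0,0,0,0],
    [0,0,0,0,0.1],
    [0,0,0,0,0.1],
    [0,0,0,0,0.1]
  ]
}}

```text
time_s: 10.0
ee_pos: [435.5, 44.5, 38.1]
ee_rot: [180.0, 0.0, 157.3]
force: [0.1, -0.3, -0.3]
gripper_width: 50.0
gripper_force: 0.0
```

Request:
{"method": "apply_moves", "body": {
  "deltas": [
    [0,0,-0.02,0,0.1],
    [0,0,-0.05,0,0.1],
    [0,0,-0.08,0,0.1],
    [0,0,-0.11,0,0.1],
    [0,0,-0.14,0,0.1]
  ]
}}

```text
time_s: 10.5
ee_pos: [435.2, 44.5, 179.3]
ee_rot: [180.0, 0.0, 157.3]
force: [0.8, -0.0, 0.2]
gripper_width: 50.3
gripper_force: 0.0
```

Request:
{"method": "apply_moves", "body": {
  "deltas": [
    [0.02,-0.04,0,0,0.1],
    [0.04,-0.06,0,0,0.1],
    [0.05,-0.1,0,0,0.1],
    [0.06,-0.13,0,0,0.1],
    [0.06,-0.13,0,0,0.1]
  ]
}}

```text
time_s: 11.0
ee_pos: [327.3, -53.7, 178.0]
ee_rot: [-179.9, -0.0, 157.1]
force: [-0.1, -0.1, -0.4]
gripper_width: 50.3
gripper_force: 0.0
```

Run:
```python
from h import *
f=cams.grab_frame("side");s=env.state();print(s["force"],s["qvel"].round(1),s["ee_pos"])
cv2.imwrite("pics/c8.png",np.hstack([cv2.resize(f[205:285,245:325],None,fx=5,fy=5,interpolation=2),cv2.resize(f[235:315,370:450],None,fx=5,fy=5,interpolation=2)]))
```

```text
[ 0.63362606 -0.11910106  0.58416319] [ 2.3  1.5 -1.8  0.8 -0.7  0.7] [329.00966357 -52.86874545 178.19553846]
```

View pics/c8.png

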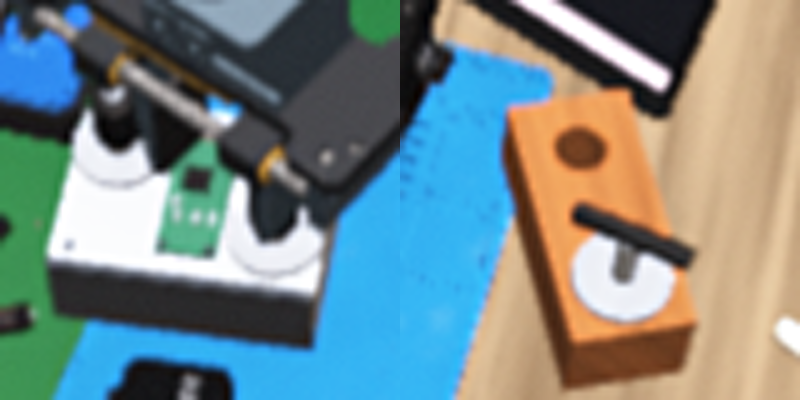

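The crop shows the pin in the fixture at (118,140), upright with its flange on the top, looking just like the fitted pin. The T pin still stands in the rest at (625,275), and the gripper is clear of everything. I'll check the flange position, let the arm settle, and hand in.

Request:
{"method": "apply_moves", "body": {
  "deltas": [
    [0,0,-0.02,0,0.1],
    [0,0,-0.02,0,0.1],
    [0,0,-0.02,0,0.1],
    [0,0,-0.02,0,0.1]
  ]
}}

```text
time_s: 11.45
ee_pos: [329.8, -51.7, 197.3]
ee_rot: [-180.0, -0.1, 157.3]
force: [0.1, 0.5, -1.1]
gripper_width: 50.0
gripper_force: 0.0
```

Run:
```python
from h import *
print(onz("side",245+115/5-.4,205+146/5-.4,56),env.state()["force"])
print(env.job_done())
```

```text
[433.65696932  48.27508022  56.        ] [ 0.08333049  0.48472559 -1.06645829]
the job is handed in; nothing more can be done
None
```

The round-knobbed pin is in the fixture's empty hole, upright with its flange on the top and about 5 mm from the hole's centre by camera, the T-handled pin is still standing in the rest, and the job was handed in at about 11.5 s with no verdict returned.

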